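# Open the tight preserve jar in its jar stand

### The arm

A 6-joint arm with a two-finger parallel gripper is mounted at the origin on the work surface. World frame = base frame: x ahead of the robot, y to its left, z up, the work surface at z = 0. Lengths are in m, angles in rad, forces in N, time in s.
With the tool pointing down it reaches from about 0.375 to 0.825 m from the base axis. Payload 5.5 kg.
Tool frame: the origin (TCP) lies at the very end of the fingers, on their centre line; the grasp point (between the pads) lies 19 mm behind it; z points along the fingers, y is the line along which they close (so a half turn about z gives the same grasp; the last joint's range is limited). The gripper opens to 85 mm and grips with 20 to 120 N. Pads are 22 mm wide; open, the fingers measure 114 mm over their backs; the gripper's body (76 mm by 85 mm) begins 54 mm behind the grasp point. The pads swing forward as they close: fully open they stand 13 mm farther back than shut.
Start: joints at [1.333, 0.314, -0.047, 1.21, 0, 1.571], TCP at [0.141, 0.583, 0.231] pointing down, gripper open.
Joint ranges: [-2.67, 2.67], [-0.69, 1.73], [-1.03, 1.25], [-2.08, 2.16], [-1.42, 1.45], [-3.14, 3.14]. Speed limits (rad/s): [2.39, 2.39, 3.01, 3.14, 3.14, 3.14].

### API

Orientations are given as a rotation vector (axis times angle).
In Python, from workcell import read_state, capture, camera_model, ticket gives the robot as it stands.
- The arm moves only by the shell command python3 -m handwheel 'ROWS' [OPENING] [FORCE]. ROWS is a JSON list of rows, 1 to 20 of them, each of 6 numbers: dx, dy, dz in fractions of the full range, 1 being 0.6 m, then a rotation vector rx, ry, rz in a scale on which 1.0 is 180 degrees; each row is the pose to reach, as a shift and turn from the pose commanded when the command began, along the tool's axes at that moment; what a row does not reach only later rows make up. A row lasts 1/8 s, in which the tool goes at most 0.0625 m and 0.188 rad, less where a joint would pass 70% of its speed; a pose out of reach is approached as far as the arm can. OPENING is the opening from 0.0 (shut) to 1.0 (fully open), set as the command begins (- or left out keeps the last). The fingers move at their own pace and stop on an object; FORCE is the grip in N (left out, the last holds). Time passes only in rows, so rows that do not move let the fingers close. It prints the time, the measured TCP pose, the force, the opening and the grip force at its end. A shift or turn number past 1, either way, is cut back to 1. Input that does not fit is refused with a message, and nothing moves.
- read_state(): the state, without advancing time (a new reading comes with each control period).
- capture(name): name is "scene" or "top" or "wrist"; returns (picture, depth): 480x640x3 uint8, red, green, blue; 480x640 float32, m along the optical axis (not along the pixel's ray), 0 where there is no reading.
- camera_model(name): a dict with "camera_matrix" (3x3 intrinsics, pixels), "R" (3x3) and "t" (3): a world point X has camera coordinates R X + t. Camera axes: x right, y down, z forward; pixel columns grow to the right and rows downward; lengths in m; the calibration is good to about 2 mm. A picture is of the moment at which its call begins: read the wrist's pose just before it. camera_model takes no time and is no camera call; for the wrist camera it gives the pose at the moment of the call.
- ticket.job_done(): hands the job in; it is judged then, once.
The state is a dict: "time_s": time; "joint_positions": joint angles; "joint_velocities": joint speeds; "effort": joint torques, N m; "tool_pos": TCP position; "tcp_rot": TCP orientation; "wrist_force": force on the tool from outside, world axes, zero at the start; "torque": the same for the moment, N m; "opening": opening from 0.0 (shut) to 1.0 (fully open); "gripper_force": force on a finger pad.
Only numpy, scipy, OpenCV 4.12 (cv2) and the standard library are available. Lean on these libraries where they do the work, as an engineer would, in place of code of your own. Each camera call takes 0.05 s, during which the arm holds its last target. There are 200 camera calls.

### The job

The square white jar has a tight red cap and turns with it unless it is braced: first lay the loose retaining bar across the two slotted posts of the wooden stand, its cork block towards the jar, down on the slot floors, and let go of it. Then unscrew the red cap anticlockwise, stop turning once its threads come free, lift it straight up and finish while still holding it level, about 20 mm above the jar's mouth and centred over it. Leave the jar standing in its place with the bar across the posts, and do not shift the other kitchen things.

Things in the scene. Friction and masses are not known exactly. Their poses are not given: they have to be found in the camera images.
- stand: fixed wooden jar stand. Origin on the table under the middle of the jar's place; x points from the slotted posts to the jar, y from post to post, z up. Base plate 175 x 210 mm (x -112 to +62), 12 thick. A round collar (inner radius 31, outer 37, top at z = 32) keeps the jar's foot in place but lets it turn. Two dark posts, 24 mm thick along y, at x = -74.5, y = +80 and -80.
- slots (a point): midway between the two posts' slots, at the height of their floors, 35 mm above the table; axes as the stand's. Slots run along y, open upward, 26.5 mm wide, straight walls 29 mm high, then flared lead-ins to 75 mm above the table. The bar's origin belongs here, its axes along the stand's.
- jar_place (a point): centre of the jar's place on top of the stand's base plate, 12 mm above the table; axes as the stand's.
- bar: loose aluminium bar, 210 mm long (its y) x 24 wide (x) x 22 high, 0.45 kg, on the table at either side, knob up. Origin: centre of its underside. Black knob on top at the middle, 24 x 24 mm, z = 22 to 58: grip here, fingers closing along y for most room. A cork block 66 mm long (y), 22 high, sticks out of its +x side to x = +39; laid in the slots its face stands about 2.5 mm from the jar.
- brace (a point): centre of the cork block's face on the bar, 39 mm along +x from the bar's origin, 11 mm up.
- jar: loose white stoneware jar, 0.7 kg. Origin: centre of its underside, z up, x and y square to its sides. Round foot of radius 30 to z = 26 inside the collar, square part 66 x 66 mm from z = 24 to 52, smaller shoulder above, neck 44 mm in diameter to the mouth at z = 92. Starts on jar_place, flat sides along the stand's axes. It turns with the cap until a side meets the bar's block (at most 10 deg).
- mouth (a point): centre of the jar's mouth (rim), 92 mm above the jar's underside. Thread: three lugs in the cap hook under ridges, held by spring catches; a sprung seal presses the cap up with 8 N. Turned anticlockwise from above (+z) the cap comes free 35 to 50 deg (it varies) relative to the jar and meets stops past 78 deg; with the braced jar's play, turning 70 deg always frees it. Then it lifts straight up.
- cap: red round screw cap, 62 mm in diameter, 30 mm high (solid top 10, skirt 20), 0.05 kg. Origin: centre of the skirt's lower edge, z up; screwed on, it lies 73 mm above the jar's underside, the cap's top 115 mm above the table. It takes 0.5 to 1 N m to start. Raised 19 mm, the skirt clears the mouth; the seal springs it up 3 mm once free.
- mark (a point): outer end of the white stripe on the cap's top, 29 mm along the cap's +x, 30 mm above its origin; it shows how far the cap has turned. At the start it points 2 to 15 deg clockwise of the jar's +x.
- bowl: blue bowl, 120 mm across, 50 high; a bystander, leave alone. Origin: centre of its underside
- mill: dark wooden pepper mill, 52 mm across the foot, 142 high; a bystander, leave alone. Origin: centre of its underside
- mug: white mug, 80 mm across, 90 high; a bystander, leave alone. Origin: centre of its underside
- tin: round tin with green label, 72 mm across, 100 high; a bystander, leave alone. Origin: centre of its underside
- shaker: small glass salt shaker, 38 mm across, 75 high; a bystander, leave alone. Origin: centre of its underside
- spoon: wooden spoon lying flat; a bystander, leave alone. Origin: middle of the handle-to-bowl length, underside
Things that resemble listed ones, but are neither listed nor needed, are in the scene too. Several things have the shape of the cap; the one meant has the colours described above.

How it is judged:
On the way, in this order (a step that is already met when the one before it is completed fails the run):
1. the bar lies in both slots, cork block towards the jar, let go, the cap still screwed on (horizontal distance between bar and slots below 0.014 m and z of bar in the frame of slots between -0.004 and 0.004 m and angle between the y axis of bar and the y axis of stand, either way round below 0.09 rad and angle between bar's own z axis and vertical below 0.1 rad and x of bar in the frame of slots below 0.006 m and x of brace in the frame of slots above 0.02 m and contact force between the fingers and bar below 0.1 N and z of cap in the frame of jar below 0.078 m), for 0.2 s.
2. the cap is unscrewed and lifted clear of the braced jar (horizontal distance between bar and slots below 0.014 m and z of bar in the frame of slots between -0.004 and 0.004 m and angle between the y axis of bar and the y axis of stand, either way round below 0.09 rad and angle between bar's own z axis and vertical below 0.1 rad and x of bar in the frame of slots below 0.006 m and x of brace in the frame of slots above 0.02 m and horizontal distance between jar and jar_place below 0.012 m and z of jar in the frame of jar_place below 0.004 m and angle between jar's own z axis and vertical below 0.07 rad and angle between the x axis of jar and the x axis of stand, either way round below 0.24 rad and z of cap in the frame of mouth above 0.003 m and contact force between cap and jar below 0.3 N), for 0.1 s.
At the end, for the whole second after the job is handed in: Fingers hold the cap still, level within 10 deg, 4 to 45 mm above the mouth, within 18 mm of its axis, touching nothing else; jar on its place (12 mm, 13 deg, not raised); bar released on both slot floors (14 mm along, 4 mm in height, 5 deg), cork block to the jar (horizontal distance between bar and slots below 0.014 m and z of bar in the frame of slots between -0.004 and 0.004 m and angle between the y axis of bar and the y axis of stand, either way round below 0.09 rad and angle between bar's own z axis and vertical below 0.1 rad and x of bar in the frame of slots below 0.006 m and x of brace in the frame of slots above 0.02 m and horizontal distance between jar and jar_place below 0.012 m and z of jar in the frame of jar_place below 0.004 m and angle between jar's own z axis and vertical below 0.07 rad and angle between the x axis of jar and the x axis of stand, either way round below 0.24 rad and z of cap in the frame of mouth between 0.004 and 0.045 m and horizontal distance between cap and mouth below 0.018 m and angle between cap's own z axis and vertical below 0.17 rad and contact force between the fingers and cap above 2 N and contact force between each of cap, the arm and jar below 0.3 N and linear speed of cap below 0.02 m/s and contact force between the fingers and bar below 0.1 N); the arm keeps its last pose, push and grip.
It fails at once if the jar is lifted, tipped or turned away (over 10 mm, 0.2 rad or 0.45 rad) (z of jar in the frame of jar_place above 0.01 m or angle between jar's own z axis and vertical above 0.2 rad or angle between the x axis of jar and the x axis of stand, either way round above 0.45 rad).
It fails at once if the cap is turned on and on after coming free (past about 115 deg) (x of mark in the frame of jar below -0.012 m).
It fails at once if a bystander is moved more than 30 mm (distance of any of bowl, mill, mug, tin, shaker, spoon from where it was at the start of the episode above 0.03 m).
It also fails if it takes over 54 s, if anything falls off the work surface, if the arm or the gripper's body presses on something with over 40 N, if the wrist force passes 120 N, or if a joint passes its speed limit or range.

## Working session

There is one attempt and no reset: what is moved stays moved. The work goes in short steps, Python scripts to look and compute and a shell command to move; the robot and the scene stay as the last step left them, time stands still between calls to the robot, and variables do not carry over. Pictures are saved under pics/ and viewed, at most 10 in all, crops included, and the job is handed in when it is done.

```bash
mkdir -p pics
cat > h.py <<'E'
import numpy as np, cv2
from workcell import read_state, capture, camera_model, ticket
from scipy.spatial.transform import Rotation as R
def snap(n,f):
    m=camera_model(n); p,d=capture(n); cv2.imwrite(f'pics/{f}.png',p[:,:,::-1]); np.savez(f'pics/{f}.npz',p=p,d=d,K=m['camera_matrix'],R=m['R'],t=m['t'])
def load(f): return np.load(f'pics/{f}.npz')
def cloud(z):
    K=z['K'];d=z['d'];v,u=np.mgrid[:480,:640]
    c=np.stack([(u-K[0,2])/K[0,0]*d,(v-K[1,2])/K[1,1]*d,d],-1)
    return (c-z['t'])@z['R']   # R^T(c-t)
def atz(z,u,v,h):
    K=z['K'];r=z['R'].T@np.array([(u-K[0,2])/K[0,0],(v-K[1,2])/K[1,1],1]);o=-z['R'].T@z['t']
    return o+r*(h-o[2])/r[2]
E
python3 - <<'E'
from h import *
snap('scene','s0');snap('top','t0');s=read_state();print(s)
E
```

```text
{'time_s': 0.1, 'joint_positions': array([ 1.33302636e+00,  3.14155896e-01, -4.79881497e-02,  1.21019212e+00,
        1.85451439e-05,  1.57082886e+00]), 'joint_velocities': array([-1.16976988e-04, -3.01454101e-03,  3.38638009e-03, -1.29850556e-03,
       -4.71472771e-04, -5.73537392e-06]), 'effort': array([-5.94351477e-04, -5.40768027e+01,  3.40540516e+01,  1.11063552e-02,
        5.76833463e-05,  5.20395844e-06]), 'tool_pos': array([0.14119258, 0.58261325, 0.23051645]), 'tcp_rot': array([-3.72635843e-01, -3.11921114e+00,  2.39809799e-03]), 'wrist_force': array([ 0.33814908, -0.43927397,  0.0093279 ]), 'torque': array([-0.01876843, -0.02093371,  0.03925478]), 'gripper_force': 0.0, 'opening': 0.9979337677352387}
```

View pics/t0.png

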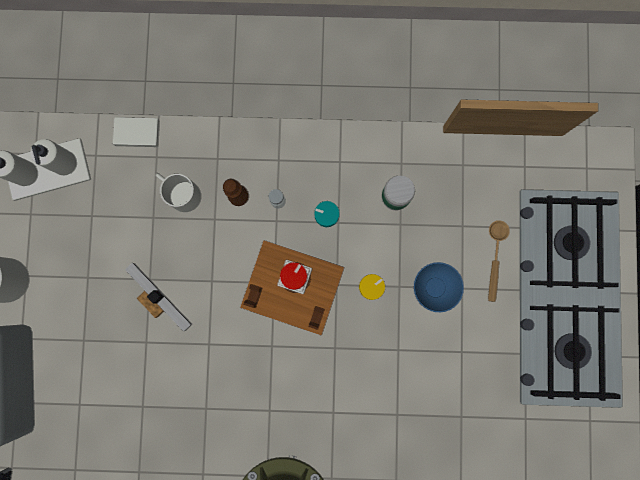

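View pics/s0.png

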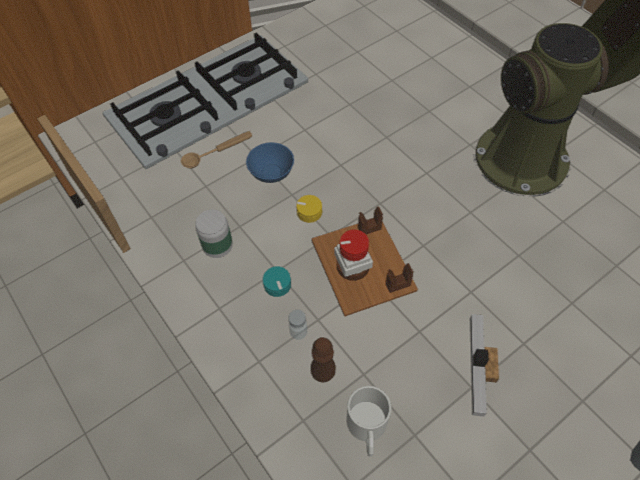

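The top view shows three cap-shaped things: red at (294,276) on the white jar, teal at (327,214) and yellow at (372,287). The red one is the one meant. The posts are at (253,296) and (317,317). The bar is at about (158,297), with its cork at (151,304) pointing lower left, towards the robot.

Run:
```python
from h import *
z=load('t0');P=cloud(z);im=z['p'].astype(int)
c=z['p'][225:345,120:360][:, :];cv2.imwrite('pics/c0.png',cv2.resize(c[:,:,::-1],(800,400),interpolation=cv2.INTER_CUBIC))
r,g,b=im[...,0],im[...,1],im[...,2]
u=np.arange(640)[None]+0*r; v=np.arange(480)[:,None]+0*r
red=(r>120)&(g<60)&(b<60)&(u>270)&(u<315)&(v>255)&(v<295)&(P[...,2]>.1)
print('red',P[red].mean(0),P[red].min(0),P[red].max(0))
(x,y),rad=cv2.minEnclosingCircle(np.argwhere(red)[:,::-1].astype(np.float32));print(x,y,rad,atz(z,x,y,.115))
w=(u>270)&(u<315)&(v>255)&(v<295)&(r>190)&(g>190)&(P[...,2]>.1);print('stripe',w.sum(),P[w].mean(0) if w.any() else 0)
w=np.argwhere(red|((r>150)&(u>280)&(u<310)&(v>260)&(v<292)&(P[...,2]>.105)))
print('captop all',P[tuple(w.T)].mean(0),len(w))
# stand base
m=(u>235)&(u<350)&(v>235)&(v<340)&(P[...,2]>.006)&(P[...,2]<.2)
pts=P[m][:,:2].astype(np.float32)
base=(u>235)&(u<350)&(v>235)&(v<340)&(r-b>35)&(r>90)&(P[...,2]>0.004)&(P[...,2]<.025)
hull=cv2.convexHull(np.argwhere(base)[:,::-1].astype(np.float32)).reshape(-1,2)
hw=np.array([atz(z,a,b_,.012)[:2] for a,b_ in hull],np.float32)
rc=cv2.minAreaRect(hw);print('base',rc,cv2.boxPoints(rc))
post=(u>235)&(u<350)&(v>280)&(v<335)&(P[...,2]>.055)&(P[...,2]<.09)
n,l,st,ce=cv2.connectedComponentsWithStats(post.astype(np.uint8))
for i in range(1,n):
    if st[i,4]>4: print('post',st[i,4],ce[i],P[l==i].mean(0))
# bar
R0=(u>115)&(u<200)&(v>250)&(v<340)
bar=R0&(abs(r-b)<25)&(P[...,2]>.014)&(P[...,2]<.03)&(r>60)
rc=cv2.minAreaRect(P[bar][:,:2].astype(np.float32));print('bar',rc,cv2.boxPoints(rc),P[bar].mean(0))
kn=R0&(P[...,2]>.048)&(P[...,2]<.07);print('knob',kn.sum(),P[kn].mean(0))
ck=R0&(r-b>40)&(P[...,2]>.01)&(P[...,2]<.03);print('cork',ck.sum(),P[ck].mean(0))
```

```text
red [ 0.54376492 -0.01169977  0.1228939 ] [ 0.49297312 -0.08887154  0.10319025] [0.57389538 0.0185421  1.48546697]
293.1439514160156 275.56060791015625 13.466728210449219 [ 0.54502789 -0.01196122  0.115     ]
stripe 0 0
captop all [ 0.54469003 -0.01233699  0.12723892] 563
base ((0.5208821892738342, -0.003987818956375122), (0.2087087333202362, 0.17369647324085236), 73.12181091308594) [[ 0.407477   -0.0786317 ]
 [ 0.5736913  -0.12906237]
 [ 0.63428736  0.07065606]
 [ 0.46807307  0.12108673]]
post 103 [294.42718447 287.29126214] [ 0.51941184 -0.01325903  0.06801333]
post 56 [254.57142857 287.66071429] [0.51572427 0.07994551 0.0709519 ]
post 60 [249.01666667 303.3       ] [0.47891585 0.09148239 0.0709608 ]
post 54 [318.94444444 309.53703704] [ 0.46932593 -0.0723574   0.07147481]
post 57 [313.64912281 325.29824561] [ 0.4325299  -0.06113244  0.07121405]
bar ((0.4879665970802307, 0.3214075565338135), (0.21049921214580536, 0.026484327390789986), 46.04785919189453) [[0.40538406 0.2548271 ]
 [0.42445064 0.23644546]
 [0.57054913 0.387988  ]
 [0.55148256 0.40636966]] [0.48779575 0.32034716 0.02184501]
knob 120 [0.4884359  0.31966402 0.05680008]
cork 262 [0.46810279 0.33921547 0.02200794]
```

View pics/c0.png

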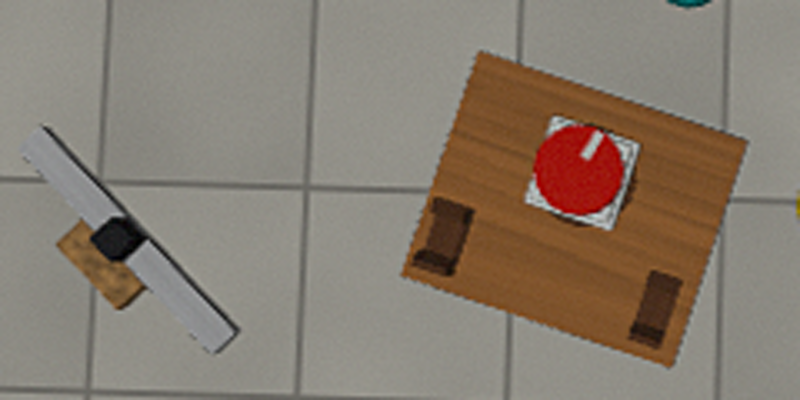

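The crop confirms the red cap on the square white jar, with its stripe pointing up and slightly right. The bar's cork side faces lower left, and the slots open between the two dark posts. Next I'll work out the move to above the knob.

```bash
cat >> h.py <<'E'
def go(x,y,zz,yaw):
    "tool-axes shift/turn to a straight-down pose with tool y at yaw deg"
    s=read_state();R0=R.from_rotvec(s['tcp_rot']);a=np.radians(yaw);Y=np.array([np.cos(a),np.sin(a),0]);Z=np.array([0,0,-1.])
    T=R.from_matrix(np.stack([np.cross(Y,Z),Y,Z],1))
    print('d',np.round(R0.inv().apply(np.array([x,y,zz])-s['tool_pos']),4),'rot',np.round((R0.inv()*T).as_rotvec(),4),'q',np.round(s['joint_positions'],3))
E
python3 -c "
from h import *
go(.488,.3203,.16,226.05)"
```

```text
d [-0.3988 -0.1731  0.0708] rot [-5.0000e-04 -2.0000e-03 -2.6123e+00] q [ 1.333  0.314 -0.048  1.21   0.     1.571]
```

Units first: shifts go in shares of 0.6 m and turns go in shares of 180 degrees. So -0.3988 m / 0.6 = -0.6647, -0.3 m / 0.6 = -0.5, -2.6123 rad / 3.1416 = -0.8315.

```bash
python3 -m handwheel '[[-0.1667, -0.0717, 0.03, 0, 0, -0.0598], [-0.3333, -0.145, 0.0583, 0, 0, -0.1197], [-0.5, -0.2167, 0.0883, 0, 0, -0.1795], [-0.6647, -0.2885, 0.118, 0, 0, -0.2394], [-0.6647, -0.2885, 0.118, 0, 0, -0.2992], [-0.6647, -0.2885, 0.118, 0, 0, -0.3591], [-0.6647, -0.2885, 0.118, 0, 0, -0.4189], [-0.6647, -0.2885, 0.118, 0, 0, -0.4787], [-0.6647, -0.2885, 0.118, 0, 0, -0.5386], [-0.6647, -0.2885, 0.118, 0, 0, -0.5984], [-0.6647, -0.2885, 0.118, 0, 0, -0.6583], [-0.6647, -0.2885, 0.118, 0, 0, -0.7181], [-0.6647, -0.2885, 0.118, 0, 0, -0.7779], [-0.6647, -0.2885, 0.118, 0, -0.0006, -0.8315], [-0.6647, -0.2885, 0.118, 0, -0.0006, -0.8315], [-0.6647, -0.2885, 0.118, 0, -0.0006, -0.8315], [-0.6647, -0.2885, 0.118, 0, -0.0006, -0.8315], [-0.6647, -0.2885, 0.118, 0, -0.0006, -0.8315]]' 0.7
python3 - <<'E'
from h import *
go(.488,.3203,.03,226.05)
snap('wrist','w1')
z=load('w1');P=cloud(z)
kn=(P[...,2]>.05)&(P[...,2]<.066)&(abs(P[...,0]-.488)<.03)&(abs(P[...,1]-.32)<.03)
print(kn.sum(),P[kn].mean(0)); print(cv2.minAreaRect(P[kn][:,:2].astype(np.float32)))
bar=(P[...,2]>.016)&(P[...,2]<.03)&(abs(P[...,0]-.488)<.12)&(abs(P[...,1]-.32)<.12)
print(cv2.minAreaRect(P[bar][:,:2].astype(np.float32)))
E
```

```text
time_s: 2.35
tool_pos: [0.4881, 0.3209, 0.1604]
tcp_rot: [-2.912, 1.176, -0.0]
wrist_force: [0.7, -0.1, 0.2]
opening: 0.704
gripper_force: 0.0
d [0.0004 0.0007 0.1304] rot [-0.0013  0.0004 -0.0008] q [ 5.810e-01  3.200e-01 -2.030e-01  1.047e+00  1.000e-03 -1.793e+00]
1580 [0.49094221 0.3194874  0.05856311]
((0.4903043210506439, 0.3203102946281433), (0.023904211819171906, 0.024336915463209152), 46.45159912109375)
((0.4804801940917969, 0.3297036588191986), (0.210340678691864, 0.05120769143104553), 45.99181365966797)
```

View pics/w1.png

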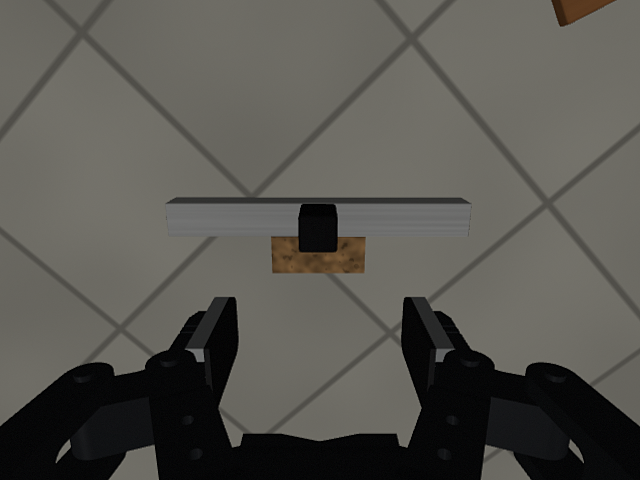

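The wrist view shows the knob at (318,228), centred between the fingers. The bar is square to the tool and the cork is on the gripper's side. Going down to grasp.

To row units: 0.129 m / 0.6 = 0.215, 0.11 m / 0.6 = 0.1833.

```bash
python3 -c "
from h import *
go(.4893,.3203,.031,226.0)"
python3 -m handwheel '[[0, 0, 0.0667, 0, 0, 0], [0, 0.0008, 0.1333, 0, 0, 0], [-0.001, 0.0017, 0.1833, 0, 0, 0], [-0.001, 0.0017, 0.215, 0, 0, 0], [-0.001, 0.0017, 0.215, 0, 0, 0]]'
python3 -m handwheel '[[0, 0, 0, 0, 0, 0], [0, 0, 0, 0, 0, 0], [0, 0, 0, 0, 0, 0], [0, 0, 0, 0, 0, 0], [0, 0, 0, 0, 0, 0], [0, 0, 0, 0, 0, 0]]' 0 80
python3 -m handwheel '[[0, 0, -0.0833, 0, 0, 0], [0, 0, -0.1667, 0, 0, 0], [0, 0, -0.2583, 0, 0, 0], [0, 0, -0.2583, 0, 0, 0]]'
python3 -c "
from h import *
go(.474,.0097,.186,73.1)"
```

```text
d [ 0.0014 -0.0002  0.1294] rot [-0.0013  0.0004  0.0003] q [ 5.810e-01  3.200e-01 -2.030e-01  1.047e+00  1.000e-03 -1.793e+00]
time_s: 3.02
tool_pos: [0.4858, 0.32, 0.03]
tcp_rot: [2.912, -1.176, -0.003]
wrist_force: [-0.6, 0.6, 0.8]
opening: 0.699
gripper_force: 0.0
time_s: 3.78
tool_pos: [0.4883, 0.3216, 0.0332]
tcp_rot: [-2.91, 1.174, -0.003]
wrist_force: [-0.8, -0.2, 6.6]
opening: 0.263
gripper_force: 79.6
time_s: 4.28
tool_pos: [0.4896, 0.3223, 0.1914]
tcp_rot: [-2.905, 1.172, -0.008]
wrist_force: [0.8, 0.5, -5.0]
opening: 0.264
gripper_force: 80.4
d [0.2057 0.2359 0.0034] rot [-0.0052  0.0126  2.6694] q [ 5.820e-01  2.970e-01 -1.610e-01  1.102e+00  1.000e-03 -1.793e+00]
```

To row units: 0.2359 m / 0.6 = 0.3932, 0.2057 m / 0.6 = 0.3428, 2.6694 rad / 3.1416 = 0.8497.

```bash
python3 -m handwheel '[[0.0233, 0.0267, 0, 0, 0, 0.0573], [0.0467, 0.0533, 0, 0, 0, 0.1146], [0.07, 0.08, 0, 0, 0, 0.1719], [0.0933, 0.1067, 0, 0, 0, 0.2292], [0.1167, 0.1333, 0, 0, 0, 0.2865], [0.14, 0.16, 0, 0, 0, 0.3438], [0.1633, 0.1867, 0, 0, 0, 0.4011], [0.1867, 0.2133, 0, 0, 0, 0.4584], [0.21, 0.24, 0, 0, 0, 0.5157], [0.2333, 0.2667, 0, 0, 0, 0.573], [0.2567, 0.2933, 0, 0, 0, 0.6303], [0.28, 0.32, 0, 0, 0, 0.6875], [0.3033, 0.3467, 0, 0, 0, 0.7448], [0.325, 0.3733, 0, 0, 0, 0.7958], [0.3428, 0.3932, 0, 0, 0, 0.8497], [0.3428, 0.3932, 0, 0, 0, 0.8497], [0.3428, 0.3932, 0, 0, 0, 0.8497], [0.3428, 0.3932, 0, 0, 0, 0.8497]]'
python3 - <<'E'
from h import *
go(.474,.0097,.1,73.1)
snap('top','t2');z=load('t2');c=z['p'][225:345,220:370];cv2.imwrite('pics/c2.png',cv2.resize(c[:,:,::-1],(750,600),interpolation=cv2.INTER_CUBIC))
snap('wrist','w2')
E
```

```text
time_s: 6.52
tool_pos: [0.4711, 0.0085, 0.1857]
tcp_rot: [-0.458, -3.108, -0.002]
wrist_force: [0.7, 0.1, -4.1]
opening: 0.265
gripper_force: 80.3
d [-0.0025  0.0018  0.0857] rot [ 0.0014 -0.0004  0.002 ] q [ 1.700e-02  9.800e-02 -4.220e-01  1.051e+00  1.000e-03  3.100e-01]
```

View pics/w2.png

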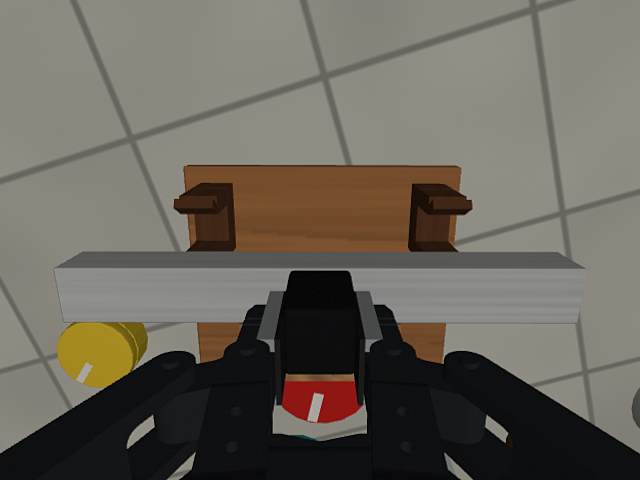

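The wrist view shows the bar held square at rows 255-320 with the knob at (320,300), cork towards the red cap, and both posts below at (205,195) and (440,195). I'll measure the bar's pose in the stand frame.

Run:
```python
from h import *
s=read_state();print(s['tool_pos'])
S=R.from_euler('z',-16.9,degrees=True);O=np.array([.5453,-.0120,0])
z=load('w2');P=cloud(z);im=z['p'].astype(int);Q=S.inv().apply((P-O).reshape(-1,3)).reshape(P.shape)
m=(Q[...,2]>.13)&(Q[...,2]<.2)&(im[...,0]>90)&(abs(im[...,0]-im[...,2])<25)&(np.arange(480)[:,None]<330)&(np.arange(480)[:,None]>262)
u=np.arange(640)[None]+0*im[...,0]; m&=(u<255)|(u>390)
q=Q[m];print('bartop z',np.percentile(q[:,2],[5,25,50,75,95]));mm=q[abs(q[:,2]-np.median(q[:,2]))<.003]
rc=cv2.minAreaRect(mm[:,:2].astype(np.float32));print('bar in stand',rc,'tool in stand',S.inv().apply(s['tool_pos']-O))
for nm,b in(('L',u<300),('R',u>300)):
    p=(Q[...,2]>.066)&(Q[...,2]<.085)&b&(np.arange(480)[:,None]<250)
    print(nm,p.sum(),Q[p].min(0),Q[p].max(0),Q[p].mean(0))
# tilt: plane fit
A=np.c_[mm[:,:2],np.ones(len(mm))];print('tilt',np.linalg.lstsq(A,mm[:,2],rcond=None)[0])
# top cam
z=load('t2');P=cloud(z);im=z['p'].astype(int);Q=S.inv().apply((P-O).reshape(-1,3)).reshape(P.shape)
m=(abs(Q[...,2]-np.median(q[:,2]))<.004)&(abs(Q[...,1])<.15)&(abs(Q[...,0]+.075)<.05);print('top',m.sum(),cv2.minAreaRect(Q[m][:,:2].astype(np.float32)) if m.any() else 0)
```

```text
[0.47128906 0.00848406 0.18590142]
bartop z [0.17465641 0.17535767 0.17579821 0.17624652 0.1768739 ]
bar in stand ((-0.07882285863161087, -0.002042993903160095), (0.210874542593956, 0.024855822324752808), 89.9586410522461) tool in stand [-0.07676943 -0.00191572  0.18590142]
L 625 [-0.09820152 -0.0921044   0.06603107] [-0.08639074 -0.06764655  0.07852651] [-0.09343371 -0.07905645  0.07406457]
R 624 [-0.09786584  0.06775009  0.06606002] [-0.08663159  0.09225832  0.07845378] [-0.09308191  0.0791495   0.07400417]
tilt [0.0047984  0.00395493 0.17618505]
top 215 ((-0.07116308063268661, -0.06197254732251167), (0.09504935890436172, 0.03401483967900276), 69.43871307373047)
```

To row units: 0.075 m / 0.6 = 0.125, 0.03 m / 0.6 = 0.05.

```bash
python3 -m handwheel '[[-0.0033, 0.0017, 0.05, 0, 0, 0], [-0.0067, 0.0033, 0.0917, 0, 0, 0], [-0.0067, 0.0033, 0.1167, 0, 0, 0], [-0.0067, 0.0033, 0.125, 0, 0, 0], [-0.0067, 0.0033, 0.125, 0, 0, 0], [-0.0067, 0.0033, 0.125, 0, 0, 0]]'
python3 - <<'E'
from h import *
s=read_state();print(s['wrist_force'])
S=R.from_euler('z',-16.9,degrees=True);O=np.array([.5453,-.0120,0])
snap('wrist','w3');snap('scene','s3')
print('tool in stand',S.inv().apply(s['tool_pos']-O))
z=load('s3');K=z['K']
pc=[K@(z['R']@(S.apply(np.array([-.0745,y,.06]))+O)+z['t']) for y in(-.1,.1)];print([p[:2]/p[2] for p in pc])
a=load('w3')['p'][120:400,20:620];b=z['p'][190:310,320:440]
cv2.imwrite('pics/c3.png',np.vstack([cv2.resize(a,(600,280)),np.hstack([cv2.resize(b,(300,300),interpolation=cv2.INTER_CUBIC),np.zeros((300,300,3),np.uint8)])])[:,:,::-1])
E
```

```text
time_s: 7.38
tool_pos: [0.4765, 0.0089, 0.112]
tcp_rot: [0.461, 3.106, 0.003]
wrist_force: [-0.4, 0.2, -4.4]
opening: 0.265
gripper_force: 80.2
[-0.37292066  0.20288524 -4.43948287]
tool in stand [-7.18453745e-02 -3.24674673e-05  1.11950713e-01]
[array([366.59936032, 210.24424207]), array([403.54092012, 281.80376468])]
```

View pics/c3.png

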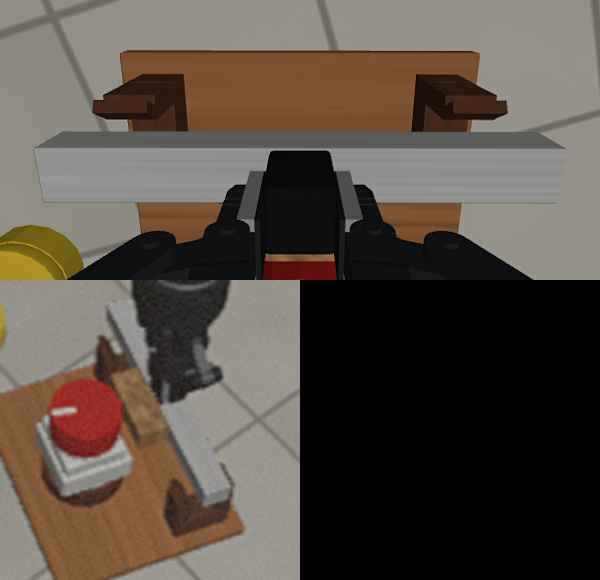

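The bar hovers just above both posts, square to them, with its cork facing the jar and its ends evenly overhanging. I'll check the x offset numerically.

Run:
```python
from h import *
s=read_state()
S=R.from_euler('z',-16.9,degrees=True);O=np.array([.5453,-.0120,0])
z=load('w3');P=cloud(z);im=z['p'].astype(int);Q=S.inv().apply((P-O).reshape(-1,3)).reshape(P.shape)
v,u=np.mgrid[:480,:640]
m=(Q[...,2]>.085)&(Q[...,2]<.115)&(im[...,0]>90)&(abs(im[...,0]-im[...,2])<25)&(v<330)&(v>262)&((u<255)|(u>390))
q=Q[m];mm=q[abs(q[:,2]-np.median(q[:,2]))<.003];print(np.median(q[:,2]),cv2.minAreaRect(mm[:,:2].astype(np.float32)),S.inv().apply(s['tool_pos']-O))
for b in(u<300,u>300):
    p=(Q[...,2]>.066)&(Q[...,2]<.078)&b&(v<250)&(abs(Q[...,1])<.1)
    t=p&(Q[...,2]>.0725);print(p.sum(),Q[p].min(0),Q[p].max(0),Q[t].mean(0))
go(O[0]-.0745*np.cos(np.radians(16.9)),O[1]+.0745*np.sin(np.radians(16.9)),.067,73.1)
```

```text
0.10192026419842942 ((-0.07365264743566513, 3.533065319061279e-05), (0.21111725270748138, 0.025125587359070778), 89.82791900634766) [-7.19324781e-02 -6.02488879e-05  1.11867971e-01]
1165 [-0.0985304  -0.09219722  0.06600521] [-0.08667164 -0.06731322  0.07795783] [-0.09491518 -0.07938514  0.07553973]
1118 [-0.0985071   0.0674007   0.06600249] [-0.08664686  0.09229676  0.07790344] [-0.09455158  0.07954407  0.07563197]
d [ 0.0026 -0.      0.0449] rot [0.0019 0.0017 0.0001] q [ 0.018  0.168 -0.522  0.879  0.001  0.313]
```

To row units: 0.035 m / 0.6 = 0.0583, 0.001 m / 0.6 = 0.0017.

```bash
python3 -m handwheel '[[0.0017, 0, 0.0133, 0, 0, 0], [0.0017, 0, 0.0267, 0, 0, 0], [0.0017, 0, 0.04, 0, 0, 0], [0.0017, 0, 0.05, 0, 0, 0], [0.0017, 0, 0.0583, 0, 0, 0], [0.0017, 0, 0.0583, 0, 0, 0]]' - 60
python3 -m handwheel '[[0, 0, 0.005, 0, 0, 0], [0, 0, 0.01, 0, 0, 0], [0, 0, 0.015, 0, 0, 0], [0, 0, 0.015, 0, 0, 0]]'
```

```text
time_s: 8.22
tool_pos: [0.4758, 0.009, 0.0757]
tcp_rot: [0.462, 3.106, 0.002]
wrist_force: [7.2, -1.9, -8.2]
opening: 0.262
gripper_force: 80.1
time_s: 8.72
tool_pos: [0.476, 0.0092, 0.0681]
tcp_rot: [0.461, 3.105, 0.002]
wrist_force: [2.9, -0.3, 6.8]
opening: 0.266
gripper_force: 81.8
```

Now at the slot floors: the vertical force has gone from -4 N to +7 N. Releasing.

To row units: -0.12 m / 0.6 = -0.2, -0.08 m / 0.6 = -0.1333.

```bash
python3 -m handwheel '[[0, 0, 0, 0, 0, 0], [0, 0, 0, 0, 0, 0], [0, 0, 0, 0, 0, 0], [0, 0, 0, 0, 0, 0]]' 0.55
python3 -m handwheel '[[0, 0, -0.0667, 0, 0, 0], [0, 0, -0.1333, 0, 0, 0], [0, 0, -0.2, 0, 0, 0], [0, 0, -0.2, 0, 0, 0], [0, 0, -0.2, 0, 0, 0]]'
python3 - <<'E'
from h import *
S=R.from_euler('z',-16.9,degrees=True);O=np.array([.5453,-.0120,0])
snap('wrist','w4')
z=load('w4');P=cloud(z);im=z['p'].astype(int);Q=S.inv().apply((P-O).reshape(-1,3)).reshape(P.shape)
v,u=np.mgrid[:480,:640]
m=(Q[...,2]>.047)&(Q[...,2]<.066)&(im[...,0]>80)&(abs(im[...,0]-im[...,2])<25)&(abs(Q[...,1])<.12)&(Q[...,0]<-.055)&(Q[...,0]>-.1)
q=Q[m];print('bar',np.percentile(q[:,2],[5,50,95]),cv2.minAreaRect(q[:,:2].astype(np.float32)))
red=(im[...,0]>100)&(im[...,1]<60)&(im[...,2]<60)&(Q[...,2]>.1)&(Q[...,2]<.13);print('cap',Q[red].mean(0),Q[red].min(0),Q[red].max(0))
E
```

```text
time_s: 9.22
tool_pos: [0.4745, 0.0093, 0.0669]
tcp_rot: [-0.461, -3.107, -0.002]
wrist_force: [-0.5, -0.4, -0.2]
opening: 0.546
gripper_force: 0.0
time_s: 9.85
tool_pos: [0.4744, 0.0091, 0.1865]
tcp_rot: [-0.461, -3.107, -0.002]
wrist_force: [0.2, -0.1, -0.3]
opening: 0.55
gripper_force: 0.0
bar [0.05677395 0.05814722 0.05932609] ((-0.07845619320869446, -0.0001950785517692566), (0.21037058532238007, 0.0398615226149559), 89.70658111572266)
cap [-1.16895295e-03 -1.02549707e-04  1.16511118e-01] [-0.0295409  -0.03040002  0.10473175] [0.03246112 0.0298766  0.11885286]
```

View pics/w4.png

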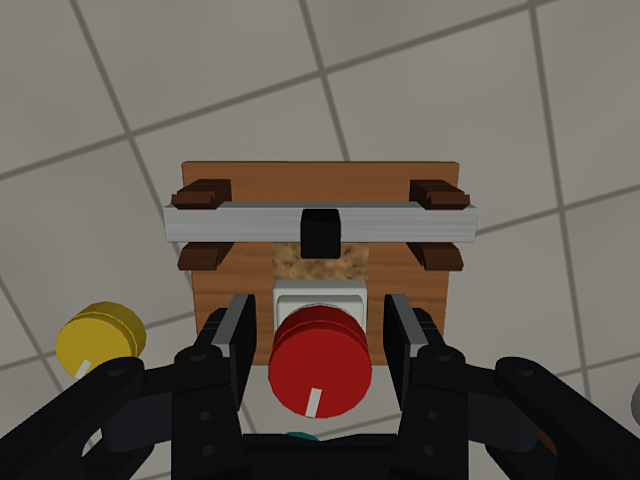

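The wrist view shows the bar in both slots (row 222), its cork against the jar at (320,262), and the cap at (320,360), centred between the fingers. The bar's underside is at about 35 mm once the roughly 1.5 mm depth bias is removed. Moving over to the cap.

```bash
python3 -c "
from h import *
go(.5452,-.0120,.185,38.1)"
```

```text
d [-0.0743  0.0006  0.0008] rot [ 4.000e-04 -1.700e-03  6.109e-01] q [ 1.800e-02  1.040e-01 -4.150e-01  1.054e+00  1.000e-03  3.130e-01]
```

To row units: -0.0743 m / 0.6 = -0.1238, -0.0555 m / 0.6 = -0.0925, 0.61 rad / 3.1416 = 0.1942.

```bash
python3 -m handwheel '[[-0.0308, 0, 0, 0, 0, 0.0477], [-0.0617, 0, 0, 0, 0, 0.0955], [-0.0925, 0, 0, 0, 0, 0.1432], [-0.1238, 0.001, 0.0013, 0, -0.0005, 0.1942], [-0.1238, 0.001, 0.0013, 0, -0.0005, 0.1942], [-0.1238, 0.001, 0.0013, 0, -0.0005, 0.1942], [-0.1238, 0.001, 0.0013, 0, -0.0005, 0.1942], [-0.1238, 0.001, 0.0013, 0, -0.0005, 0.1942]]' 1.0
python3 - <<'E'
from h import *
go(.5452,-.0120,.079,38.1)
S=R.from_euler('z',-16.9,degrees=True);O=np.array([.5453,-.0120,0])
snap('wrist','w5');snap('top','t5')
for n in('w5','t5'):
    z=load(n);P=cloud(z);im=z['p'].astype(int)
    red=((im[...,0]>100)&(im[...,1]<60)&(im[...,2]<60)&(P[...,2]>.1)&(P[...,2]<.13)&(abs(P[...,0]-.545)<.06)&(abs(P[...,1]+.012)<.06))
    if red.sum()>20:
        q=P[red];q=q[abs(q[:,2]-np.percentile(q[:,2],80))<.004]
        print(n,len(q),cv2.minEnclosingCircle(q[:,:2].astype(np.float32)),q[:,2].mean())
E
```

```text
time_s: 10.9
tool_pos: [0.5456, -0.0118, 0.1864]
tcp_rot: [1.371, 2.825, 0.002]
wrist_force: [-0.5, -0.3, -0.5]
opening: 1.002
gripper_force: 0.0
d [ 0.0002 -0.0006  0.1074] rot [0.0018 0.001  0.0018] q [-0.022  0.233 -0.258  1.078  0.     0.882]
w5 9058 ((0.5467415452003479, -0.013047847896814346), 0.030860424041748047) 0.11676716108080872
```

To row units: 0.107 m / 0.6 = 0.1783, 0.1 m / 0.6 = 0.1667.

```bash
python3 -m handwheel '[[0, 0, 0.05, 0, 0, 0], [0, -0.001, 0.1, 0, 0, 0], [0, -0.001, 0.1417, 0, 0, 0], [0, -0.001, 0.1667, 0, 0, 0], [0, -0.001, 0.1783, 0, 0, 0], [0, -0.001, 0.1783, 0, 0, 0]]'
python3 -m handwheel '[[0, 0, 0, 0, 0, 0], [0, 0, 0, 0, 0, 0], [0, 0, 0, 0, 0, 0], [0, 0, 0, 0, 0, 0], [0, 0, 0, 0, 0, 0], [0, 0, 0, 0, 0, 0]]' 0 110
python3 - <<'E'
from h import *
s=read_state();print(s['torque'])
snap('wrist','w6');snap('scene','s6')
a=load('w6')['p'];b=load('s6')['p'][180:320,300:440]
cv2.imwrite('pics/c6.png',np.hstack([cv2.resize(a,(500,375)),cv2.resize(b,(300,375),interpolation=cv2.INTER_CUBIC)])[:,:,::-1])
E
```

```text
time_s: 11.75
tool_pos: [0.546, -0.0123, 0.0795]
tcp_rot: [1.372, 2.824, 0.002]
wrist_force: [0.1, -0.3, -0.3]
opening: 1.001
gripper_force: 0.0
time_s: 12.5
tool_pos: [0.5467, -0.0123, 0.0808]
tcp_rot: [1.372, 2.822, 0.003]
wrist_force: [-1.7, -0.2, 6.0]
opening: 0.702
gripper_force: 116.5
[0.02218148 0.33592464 0.06582172]
```

View pics/c6.png

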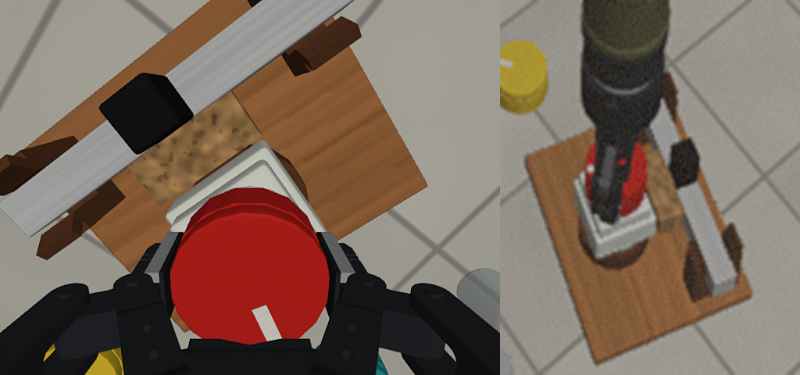

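The cap is gripped by its skirt, pads on both sides, and the knob is clear. Turning anticlockwise.

To row units: -0.56 rad / 3.1416 = -0.1783.

```bash
python3 -m handwheel '[[0, 0, 0, 0, 0, -0.0255], [0, 0, 0, 0, 0, -0.0509], [0, 0, 0, 0, 0, -0.0764], [0, 0, 0, 0, 0, -0.1019], [0, 0, 0, 0, 0, -0.1273], [0, 0, 0, 0, 0, -0.1528], [0, 0, 0, 0, 0, -0.1783]]'; python3 -c "
from h import *
s=read_state();print(s['torque'],s['joint_positions'])"
python3 -m handwheel '[[0, 0, 0, 0, 0, -0.0255], [0, 0, 0, 0, 0, -0.0509], [0, 0, 0, 0, 0, -0.0764], [0, 0, 0, 0, 0, -0.0764]]'
python3 - <<'E'
from h import *
s=read_state();print(s['torque'],s['joint_positions'][5])
snap('wrist','w7');snap('scene','s7')
a=load('w7')['p'];b=load('s7')['p'][180:320,300:440]
cv2.imwrite('pics/c7.png',np.hstack([cv2.resize(a,(500,375)),cv2.resize(b,(300,375),interpolation=cv2.INTER_CUBIC)])[:,:,::-1])
E
```

```text
time_s: 13.48
tool_pos: [0.5472, -0.0125, 0.0811]
tcp_rot: [0.536, 3.09, 0.002]
wrist_force: [-1.2, -0.0, 8.4]
opening: 0.699
gripper_force: 116.3
[-0.02124959  0.26800692 -0.47755679] [-2.29529730e-02  3.19253109e-01 -4.01374429e-01  8.45058172e-01
  3.28602684e-04  3.20358163e-01]
time_s: 13.98
tool_pos: [0.5473, -0.0124, 0.0811]
tcp_rot: [0.163, 3.132, 0.001]
wrist_force: [-0.7, 0.3, 7.4]
opening: 0.7
gripper_force: 116.4
[-0.07346413  0.17399674  0.27140579] 0.08104792823786613
```

View pics/c7.png

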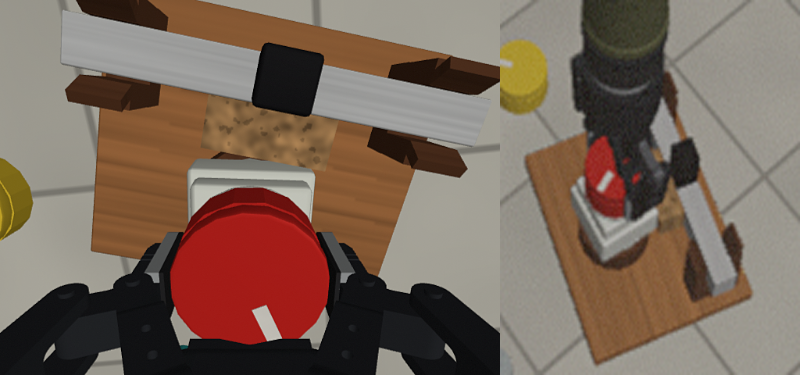

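The stripe has stayed put in the gripper, so there is no slip. The jar has turned about 10° and now rests against the cork. The turn so far is about 46°, so I'll go on to about 70°.

To row units: -0.21 rad / 3.1416 = -0.0668.

```bash
for i in 1; do python3 -m handwheel '[[0, 0, 0, 0, 0, -0.0223], [0, 0, 0, 0, 0, -0.0446], [0, 0, 0, 0, 0, -0.0668], [0, 0, 0, 0, 0, -0.0668]]'; python3 -c "
from h import *
s=read_state();print(s['torque'],s['joint_positions'][5])"; done
python3 -m handwheel '[[0, 0, 0, 0, 0, -0.0223], [0, 0, 0, 0, 0, -0.0446], [0, 0, 0, 0, 0, -0.0668], [0, 0, 0, 0, 0, -0.0668]]'; python3 -c "
from h import *
s=read_state();print(s['torque'],s['joint_positions'][5])"
```

```text
time_s: 14.58
tool_pos: [0.5476, -0.0123, 0.0812]
tcp_rot: [-0.166, 3.131, 0.0]
wrist_force: [0.7, -0.2, 7.7]
opening: 0.7
gripper_force: 116.5
[0.04256658 0.08462931 0.00429993] -0.12849512387400355
time_s: 15.08
tool_pos: [0.5475, -0.0123, 0.0812]
tcp_rot: [-0.493, 3.097, -0.001]
wrist_force: [-0.8, 0.1, 7.3]
opening: 0.696
gripper_force: 116.5
[-0.02050311  0.15920203  0.05525796] -0.33845894138413296
```

Turned 70°, and the torque is near zero, so the cap is free. Lifting gently.

To row units: -0.012 m / 0.6 = -0.02, -0.009 m / 0.6 = -0.015.

```bash
python3 -m handwheel '[[0, 0, -0.005, 0, 0, 0], [0, 0, -0.01, 0, 0, 0], [0, 0, -0.015, 0, 0, 0], [0, 0, -0.02, 0, 0, 0], [0, 0, -0.02, 0, 0, 0]]' - 90
python3 -m handwheel '[[0, 0, -0.0133, 0, 0, 0], [0, 0, -0.0267, 0, 0, 0], [0, 0, -0.04, 0, 0, 0], [0, 0, -0.0467, 0, 0, 0], [0, 0, -0.0467, 0, 0, 0], [0, 0, -0.0467, 0, 0, 0], [0, 0, -0.0467, 0, 0, 0], [0, 0, -0.0467, 0, 0, 0]]'
python3 - <<'E'
from h import *
s=read_state();print(s['torque'])
S=R.from_euler('z',-16.9,degrees=True);O=np.array([.5453,-.0120,0]);print('tool in stand',S.inv().apply(s['tool_pos']-O))
snap('wrist','w8');snap('scene','s8')
z=load('w8');P=cloud(z);im=z['p'].astype(int)
red=((im[...,0]>100)&(im[...,1]<60)&(im[...,2]<60));q=P[red];q=q[abs(q[:,2]-np.percentile(q[:,2],80))<.004];print(cv2.minEnclosingCircle(q[:,:2].astype(np.float32)),q[:,2].mean())
a=z['p'];b=load('s8')['p'][180:320,300:440]
cv2.imwrite('pics/c8.png',np.hstack([cv2.resize(a,(400,300)),cv2.resize(b,(400,300),interpolation=cv2.INTER_CUBIC)])[:,:,::-1])
E
```

```text
time_s: 15.7
tool_pos: [0.5458, -0.0122, 0.0915]
tcp_rot: [-0.493, 3.101, 0.0]
wrist_force: [0.6, 0.5, -0.3]
opening: 0.707
gripper_force: 115.7
time_s: 16.7
tool_pos: [0.5456, -0.0123, 0.1191]
tcp_rot: [-0.493, 3.101, 0.0]
wrist_force: [-0.2, -0.1, -0.9]
opening: 0.702
gripper_force: 115.7
[-0.05182605  0.01198842  0.02969174]
tool in stand [ 0.00036051 -0.00022377  0.11906069]
((0.5461046099662781, -0.012395987287163734), 0.03110850416123867) 0.1548741124764745
```

View pics/c8.png

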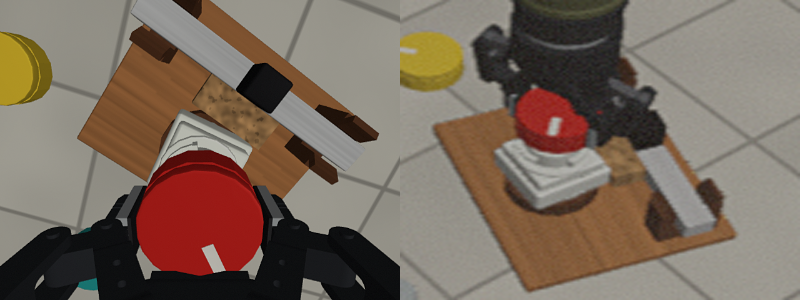

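The cap is clear of the jar and level. Its top is at about 153 mm, so its lower edge is about 19 mm above the mouth and centred. The jar is standing in its place with the bar across the posts. Handing in.

```bash
python3 -c "
from workcell import ticket
print(ticket.job_done())"
```

```text
the job is handed in; nothing more can be done
None
```

I've handed the job in; no verdict came back. At the last check the bar lay in both slots, released, and the cap had been turned 70° and was held level and centred about 19 mm above the mouth; the jar stood in its place, turned about 10° against the cork.

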